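# Cover the bead trays with the freshly lacquered covers and close the lacquer jar

## Robot

A 6-joint arm with a two-finger parallel gripper is mounted at the origin on the work surface. World frame = base frame: x ahead of the robot, y to its left, z up, the work surface at z = 0. Lengths are in m, angles in rad, forces in N, time in s.
With the tool pointing down it reaches from about 0.275 to 0.75 m from the base axis. Payload 10.2 kg.
Tool frame: the origin (TCP) lies midway between the tips of the shut fingers; the grasp point (between the pads) lies 19 mm behind it (env.hold_point_z is the distance from the TCP to the grasp point, in m); z points along the fingers, y is the line along which they close (so a half turn about z gives the same grasp; the last joint's range is limited). The gripper opens to 85 mm and grips with 20 to 120 N. Pads are 22 mm wide; open, the fingers measure 114 mm over their backs; the gripper's body (76 mm by 85 mm) begins 54 mm behind the grasp point. The pads swing forward as they close: fully open they stand 13 mm farther back than shut.
Start: joints at [1.04, 0.313, 1.498, -0, 1.331, -0.223], TCP at [0.159, 0.5, 0.201] pointing down, gripper open.
Joint ranges: [-2.94, 2.94], [-0.97, 2.17], [0.19, 2.56], [-1.23, 4.37], [0.02, 3.11], [-2.88, 2.88]. Speed limits (rad/s): [2.39, 2.39, 3.01, 3.14, 3.14, 3.14].

## Interface

Orientations are given as a unit quaternion [x, y, z, w].
In Python, from bench import env, kinematics, monitor, eyes, job gives the robot as it stands. The module is installed in compiled form; this text tells all that it offers. Calls block until the motion is done:
- env.reach(position, orientation): joint-space move of the TCP to a pose.
- env.movel(position, velocity=0.15, frame=None, guard=None): straight line of the TCP; frame=None keeps the orientation; velocity is the mean speed in m/s. With guard (N) it stops when the force on the tool has changed by that much, and returns True; else False.
- env.set_joints(angles): joint-space move.
- env.release() and env.close_gripper(effort=None): open the fingers fully, or close them until they stop; effort is the grip in N (None keeps the last).
- env.hold(seconds).
- kinematics.ik(position, orientation): joint angles nearest the present ones, or None.
- monitor.sense(): the state.
- eyes.grab_frame(name): name is "side" or "top" or "wrist"; returns a dict with "frame" (420x560x3 uint8, red, green, blue), "mtx" (3x3 intrinsics, pixels), "view" (4x4, takes a point from world to camera coordinates). Camera axes: x right, y down, z forward; pixel columns grow to the right and rows downward; lengths in m; the calibration is good to about 2 mm. A picture is of the moment at which its call begins. There is no depth.
A pose or a line that the arm cannot do raises env.MotionError and nothing moves.
- job.hand_in(): hands the job in; it is judged then, once.
The state is a dict: "clock": time; "joints": joint angles; "qvel": joint speeds; "joint_efforts": joint torques, N m; "position": TCP position; "ee_rot": TCP orientation; "contact_force": force on the tool from outside, world axes, zero at the start; "ft_torque": the same for the moment, N m; "finger_gap": opening from 0.0 (shut) to 1.0 (fully open); "gripper_force": force on a finger pad.
Only numpy, scipy, OpenCV 4.12 (cv2) and the standard library are available. Lean on these libraries where they do the work, as an engineer would, in place of code of your own. Each camera call takes 0.05 s, during which the arm holds its last target. There are 200 camera calls.

## Task

The lacquered wooden covers on the drying rack are ready but still tacky, so never touch them with the fingers: slide the lifter (the little spatula) under each one and carry it to the bead tray of the same shape, seating it level inside the tray's rim. Cover every tray for which there is a cover (round, square or oblong; one may be missing today), then lay the lifter back flat on its cork pad as it lay before. The lacquer jar must also be left closed: screw its black cap fully home (clockwise).

Things in the scene. Friction and masses are not known exactly. Their poses are not given: they have to be found in the camera images.
- rack: Fixed drying rack of three pairs of slats; slats 90 mm long (along x), 8 mm thick, 22 mm high. Pair centres at y = -110, 0, +110 mm, slats 30 mm either side: under each cover a channel 52 mm wide, down to the table, open to the robot (-x). A bar 10 mm high crosses at x = 45 to 57 mm. Origin: its middle at table level; x along the slats, away from the robot.
- cover_round: Round cover, 80 mm in diameter. Pale wood, 5 mm thick, ~50 g, lacquer tacky. Starts level across one pair of rack slats, underside 22 mm above the table, its x along the rack's x within 0.06 rad. Origin: centre of its underside, z up. Absent: None.
- cover_square: Square cover, 76 by 76 mm. Pale wood, 5 mm thick, ~50 g, lacquer tacky. Starts level across one pair of rack slats, underside 22 mm above the table, its x along the rack's x within 0.06 rad. Origin: centre of its underside, z up. Absent: None.
- cover_oblong: Oblong cover, 54 mm along x, 90 mm along y. Pale wood, 5 mm thick, ~50 g, lacquer tacky. Starts level across one pair of rack slats, underside 22 mm above the table, its x along the rack's x within 0.06 rad. Origin: centre of its underside, z up. Absent: None.
- tray_round: Round bead tray, 94 mm wide; inner face of the ledge at radius 35 mm, sides and back. White, loose, 0.3 kg. Floor 4 mm thick; a ledge at 20 mm carries the cover, a rim up to 26 mm surrounds it with 4 mm play. The front (-x, robot side) has a gap 56 mm wide from the floor up, for the blade to go down between the ledges and draw back. Origin: centre of underside.
- tray_square: Square bead tray, 90 by 90 mm; ledges at both sides (inner faces y = +-32 mm), none at the back (rim x = 42 mm). White, loose, 0.3 kg. Floor 4 mm thick; a ledge at 20 mm carries the cover, a rim up to 26 mm surrounds it with 4 mm play. The front (-x, robot side) has a gap 56 mm wide from the floor up, for the blade to go down between the ledges and draw back. Origin: centre of underside.
- tray_oblong: Oblong bead tray, x 68, y 104 mm; ledges at both ends (inner faces y = +-39 mm), none at the back (rim x = 31 mm). White, loose, 0.3 kg. Floor 4 mm thick; a ledge at 20 mm carries the cover, a rim up to 26 mm surrounds it with 4 mm play. The front (-x, robot side) has a gap 56 mm wide from the floor up, for the blade to go down between the ledges and draw back. Origin: centre of underside.
- lifter: Cranked spatula, 0.12 kg, starts on the cork pad. Level steel blade 70 (x) by 40 by 2.5 mm; origin: centre of its underside, x to the tip. A neck 12 mm wide rises behind it (x -30 to -60 mm) to a level handle (x -158 to -58, z 40 to 58 mm, 16 mm wide). At the tail (x -152) a foot 34 mm wide reaches down to blade level, so it stands flat by itself.
- lifter_grip (a point): Where to grip the lifter's handle from above, closing across its 16 mm width (along y): mid-height of the handle, at x = -90, z = 49 mm in the lifter's frame; same axes as the lifter.
- pad_spot (a point): Point on top of the fixed cork pad (240 along x by 80 by 4 mm), 58 mm ahead of its centre, where the parked lifter's origin belongs; x along the pad, as the parked lifter's x.
- cap (a joint): Captive black screw cap of the fixed amber lacquer jar (jar 60 mm wide, its shoulder at 34 mm): cap 40 mm wide, from 42 to 62 mm above the table. Value: rad still to turn clockwise (from above) until home at 0, where it stops; starts 3.0 to 4.3, friction about 0.06 N m. Home, the white bar on its top points at the white mark on the jar's shoulder, on the jar's robot side.
- cap_top (a point): Centre of the cap's top face, on its upright axis, 62 mm above the table (the point does not turn with the cap).
Mind the look-alikes: they are no part of the job. Of the things that look like the part that bears cap, the smallest one is meant.

How it is judged:
By the outcome, as a careful person would: the job done as asked, in the order asked, and still so for the second after the job is handed in, with the robot touching nothing.
Of cover_round, cover_square, cover_oblong only 2 to 3 are there at a start; the rules pass over those that are not, and their reading is None.
At some moment in a run one of tray_round, tray_square, tray_oblong may be knocked a few centimetres aside while the robot is not near it.
It also fails if it takes over 208 s, if anything falls off the work surface, if the arm or the gripper's body presses on something with over 40 N, if the wrist force passes 120 N, or if a joint passes its speed limit or range.

## Working session

There is one attempt and no reset: what is moved stays moved. The work goes in short steps, each a Python script; the robot and the scene stay as the last script left them, time stands still between calls to the robot, and variables do not carry over. Pictures are saved under pics/ and viewed, at most 14 in all, crops included, and the job is handed in when it is done.

```bash
mkdir -p pics; ls; python3 - <<'E'
from bench import env,eyes,monitor
import cv2,numpy as np
for n in ["top","side","wrist"]:
    f=eyes.grab_frame(n); cv2.imwrite(f"pics/{n}0.png",f["frame"][:,:,::-1]); np.savez(f"pics/{n}0.npz",**f)
    print(n,f["mtx"].round(1).tolist(),f["view"].round(4).tolist())
s=monitor.sense(); print(s["clock"],s["position"],s["ee_rot"],env.hold_point_z)
E
```

```text
pics
top [[479.4, 0.0, 286.5], [0.0, 479.4, 214.9], [0.0, 0.0, 1.0]] [[-0.0142, -0.9998, 0.0159, 0.0012], [-0.9903, 0.0118, -0.1386, 0.6032], [0.1384, -0.0177, -0.9902, 1.2771], [0.0, 0.0, 0.0, 1.0]]
side [[380.7, 0.0, 284.3], [0.0, 380.7, 200.0], [0.0, 0.0, 1.0]] [[-0.7801, -0.6257, 0.0013, 0.4822], [-0.4798, 0.5968, -0.6432, 0.3462], [0.4016, -0.5023, -0.7657, 0.7856], [0.0, 0.0, 0.0, 1.0]]
wrist [[374.9, 0.0, 272.9], [0.0, 374.9, 206.3], [0.0, 0.0, 1.0]] [[0.303, 0.953, -0.0021, -0.5232], [0.9207, -0.2921, 0.2589, -0.0348], [0.2461, -0.0804, -0.9659, 0.3794], [0.0, 0.0, 0.0, 1.0]]
0.15 [0.15896311 0.5001447  0.20100814] [ 1.53295774e-01  9.88180249e-01 -4.15897929e-04 -1.68373796e-04] 0.0187
```

View pics/top0.png

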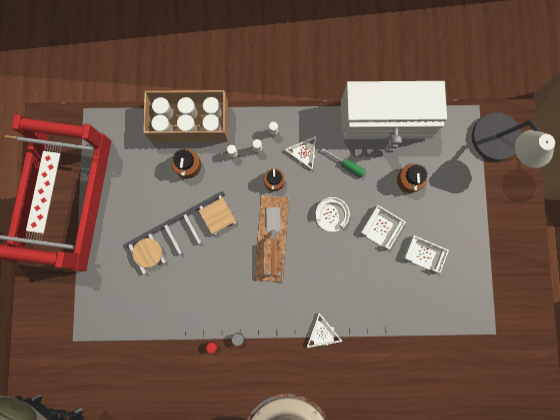

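View pics/side0.png

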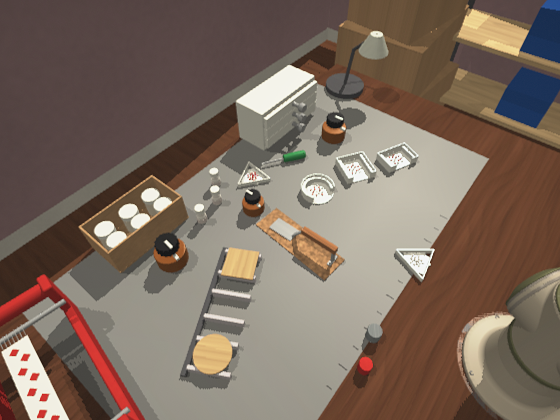

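```bash
cat > h.py <<'E'
import numpy as np, cv2
from scipy.spatial.transform import Rotation as R
def grab(n,name):
    from bench import eyes
    f=eyes.grab_frame(n); cv2.imwrite(f"pics/{name}.png",f["frame"][:,:,::-1]); np.savez(f"pics/{name}.npz",**f); return f
def load(name): return np.load(f"pics/{name}.npz")
def unproj(f,px,z):
    px=np.atleast_2d(np.asarray(px,float)); V=f["view"]; Rm=V[:3,:3]; C=-Rm.T@V[:3,3]
    d=(np.linalg.inv(f["mtx"])@np.c_[px,np.ones(len(px))].T).T@Rm
    return C+d*((z-C[2])/d[:,2])[:,None]
def proj(f,P):
    P=np.atleast_2d(np.asarray(P,float)); c=P@f["view"][:3,:3].T+f["view"][:3,3]; p=c@f["mtx"].T
    return p[:,:2]/p[:,2:]
def tri(fs,pxs):
    A=[];b=[]
    for f,p in zip(fs,pxs):
        V=f["view"];Rm=V[:3,:3];C=-Rm.T@V[:3,3]
        d=Rm.T@np.linalg.inv(f["mtx"])@[p[0],p[1],1];d/=np.linalg.norm(d);M=np.eye(3)-np.outer(d,d);A.append(M);b.append(M@C)
    return np.linalg.lstsq(np.vstack(A),np.hstack(b),rcond=None)[0]
def down(yaw):  # tool z down, tool x axis at yaw (before flip), tool y = closing dir
    x=np.array([np.cos(yaw),np.sin(yaw),0]);z=np.array([0,0,-1.]);y=np.cross(z,x)
    return R.from_matrix(np.c_[x,y,z]).as_quat()
E
python3 - <<'E'
from h import *
t=load("top0");s=load("side0");w=load("wrist0")
for n,a,b in [("jarS",(274,173),(252,195)),("jarL",(186,154),(168,243)),("jarR",(414,171),(335,120)),("padblade",(273,220),(284,229)),("roundtray",(332,214),(318,190)),("sq",(383,227),(355,168)),("obl",(427,254),(397,158)),("cr",(147,252),(212,355)),("cs",(217,215),(239,263))]:
    print(n,unproj(t,a,0)[0].round(3),tri([t,s],[a,b]).round(3))
V=w["view"];C=-V[:3,:3].T@V[:3,3];print("cam",C)
T=R.from_quat([1.53295774e-01,9.88180249e-01,-4.15897929e-04,-1.68373796e-04]).as_matrix()
print(T.round(3),"cam in tool",(T.T@(C-[0.159,.5,.201])).round(4),"\n",(V[:3,:3]@T).round(3))
for j in [(274,173),(186,154),(414,171)]:pass
im=cv2.imread("pics/top0.png")
cv2.imwrite("pics/c1.png",cv2.resize(im[140:300,110:460],None,fx=2.28,fy=2.28,interpolation=cv2.INTER_CUBIC))
E
```

```text
jarS [0.731 0.027 0.   ] [0.716 0.024 0.049]
jarL [0.79 0.28 0.  ] [0.773 0.267 0.048]
jarR [ 0.733 -0.378  0.   ] [ 0.711 -0.361  0.068]
padblade [0.595 0.031 0.   ] [0.594 0.031 0.005]
roundtray [ 0.61  -0.137  0.   ] [ 0.607 -0.138  0.003]
sq [ 0.571 -0.281  0.   ] [ 0.57  -0.28   0.004]
obl [ 0.493 -0.402  0.   ] [ 0.492 -0.402  0.001]
cr [0.509 0.384 0.   ] [0.507 0.38  0.014]
cs [0.611 0.19  0.   ] [0.608 0.187 0.021]
cam [0.09717041 0.51891649 0.37431489]
[[-0.953  0.303 -0.   ]
 [ 0.303  0.953 -0.001]
 [ 0.    -0.001 -1.   ]] cam in tool [ 0.0647 -0.0009 -0.1733] 
 [[-0.     1.     0.001]
 [-0.966  0.    -0.259]
 [-0.259 -0.001  0.966]]
```

View pics/c1.png

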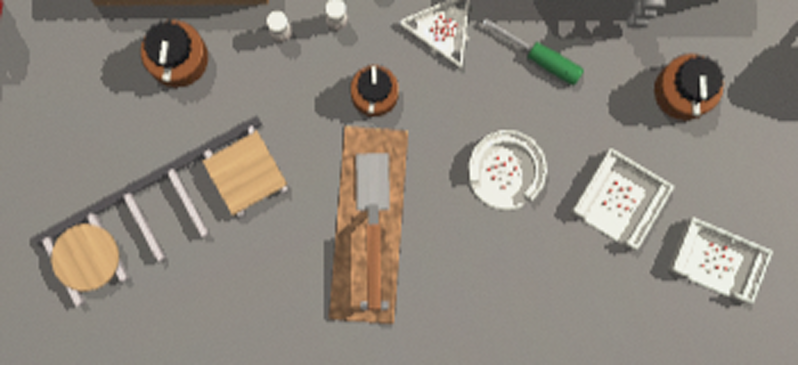

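The three amber jars with black caps are at (186,162), (274,180) and (413,178). The smallest is the middle one, and the crop confirms it. Its cap bar points away from the robot. The round cover is at (148,252) and the square cover at (217,215), so the oblong is missing. The trays are at (332,214), (383,227) and (427,254); the triangular trays are decoys.

```bash
python3 - <<'E'
from h import *
from bench import env,monitor
for n,p in [("rack",(.515,.285,.27)),("pad",(.53,.03,.27)),("trays",(.51,-.27,.27))]:
    env.reach(p,down(np.pi)); grab("wrist","w_"+n); s=monitor.sense(); print(n,s["clock"],np.round(s["joints"],2))
a,b=[cv2.imread(f"pics/w_{n}.png") for n in("rack","trays")]
cv2.imwrite("pics/v_rack.png",cv2.resize(a,(800,600)));cv2.imwrite("pics/v_tr.png",cv2.resize(b,(800,600)))
cv2.imwrite("pics/v_pad.png",cv2.resize(cv2.imread("pics/w_pad.png"),(800,600)))
E
```

```text
rack 1.7583 [ 0.31  0.42  1.17  0.    1.55 -1.26]
pad 2.8083 [-0.16  0.29  1.35  0.    1.5  -1.73]
trays 4.0083 [-0.69  0.39  1.21  0.    1.54 -2.26]
```

View pics/v_rack.png

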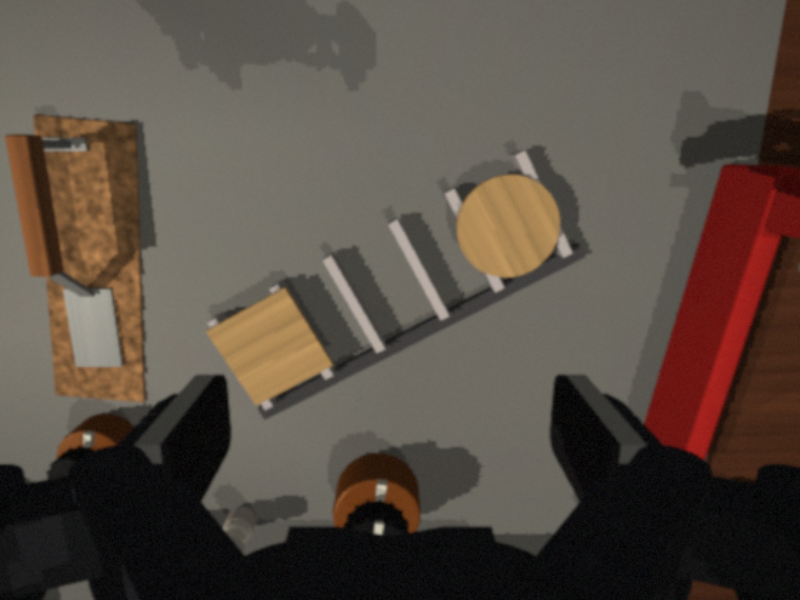

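View pics/v_pad.png

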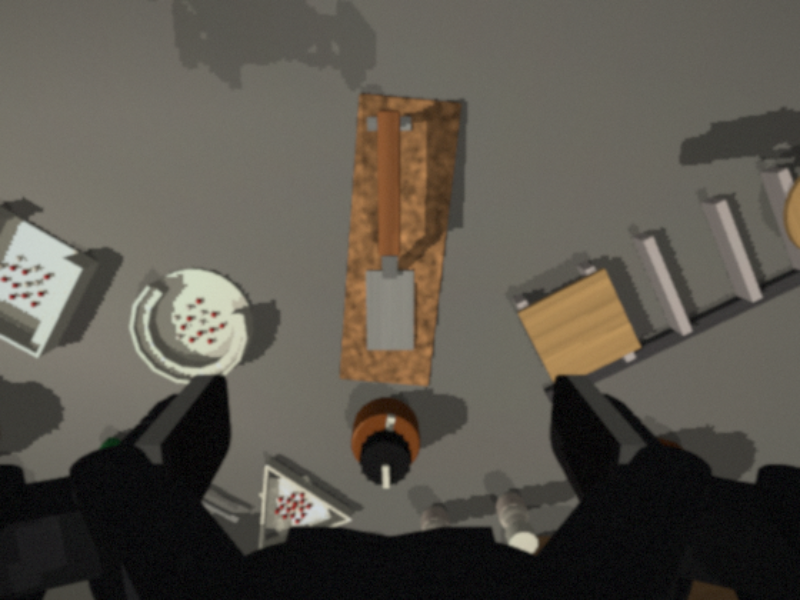

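View pics/v_tr.png

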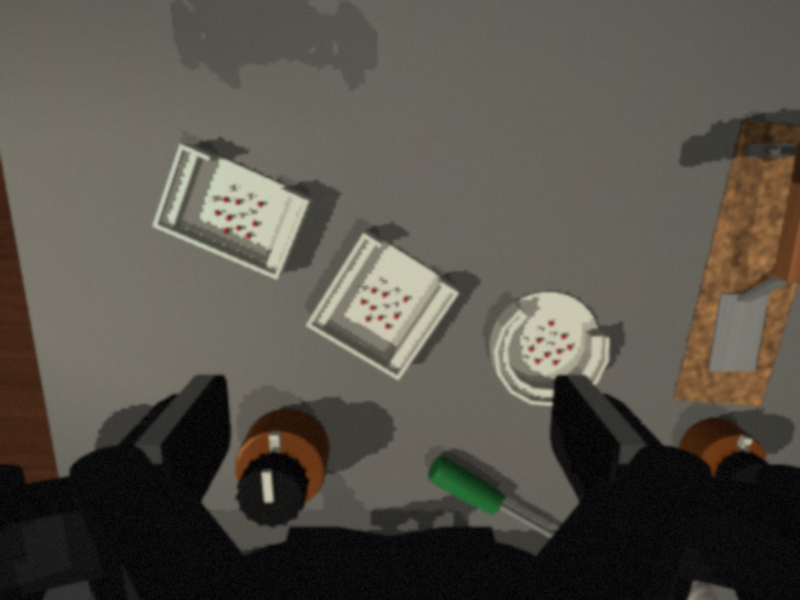

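The wrist views show everything (800 px coordinates): 
- The lifter lies at about (390,230), with its blade towards +x.
- The rack opens up-left, with the square cover at (270,346) and the round one at (508,226).
- The tray openings all face the robot side: round at (568,300), square at (415,262), oblong at (245,175).

Next I fit the poses from silhouettes.

```bash
cat > fit.py <<'E'
from h import *
from scipy.optimize import minimize, least_squares
K=lambda v:(np.array(v,float)/1.42857)
def ring(r,n=72): a=np.arange(n)*2*np.pi/n; return np.c_[r*np.cos(a),r*np.sin(a)]
def rect(a,b): return np.array([[a,b],[-a,b],[-a,-b],[a,-b]])
OUT=dict(cover_round=(ring(.04),0,.005),cover_square=(rect(.038,.038),0,.005),
 tray_round=(ring(.047),0,.026),tray_square=(rect(.045,.045),0,.026),tray_oblong=(rect(.034,.052),0,.026))
def pts(name,p):
    o,z0,z1=OUT[name];c,s=np.cos(p[3]),np.sin(p[3]);xy=o@np.array([[c,s],[-s,c]])+p[:2]
    return np.vstack([np.c_[xy,np.full(len(o),p[2]+z)] for z in (z0,z1)])
def mask(f,kind,seed,rad):
    im=np.asarray(f["frame"]);hsv=cv2.cvtColor(im,cv2.COLOR_RGB2HSV)
    if kind=="cover": m=(hsv[...,1]>90)&(hsv[...,2]>110)&(hsv[...,0]<25)&(hsv[...,0]>12)
    else: m=(hsv[...,2]>135)&(hsv[...,1]<60)
    w=np.zeros(m.shape,np.uint8);cv2.circle(w,tuple(int(v) for v in seed),int(rad),1,-1)
    m=m.astype(np.uint8)*w
    m=cv2.morphologyEx(m,cv2.MORPH_OPEN,np.ones((2,2),np.uint8)) if kind=="cover" else m
    n,l,st,_=cv2.connectedComponentsWithStats(m,connectivity=8)
    keep=np.isin(l,[i for i in range(1,n) if st[i,4]>8])
    return cv2.convexHull(np.argwhere(keep)[:,::-1].astype(np.int32).reshape(-1,1,2))[:,0]
def area_pen(h,q):
    S=8
    A=np.zeros((420*2,560*2),np.uint8);B=A.copy()
    cv2.fillConvexPoly(A,np.round((h+.0)*2*256).astype(np.int32),1,shift=8)
    cv2.fillConvexPoly(B,np.round(cv2.convexHull(q.astype(np.float32))[:,0]*2*256).astype(np.int32),1,shift=8)
    return (A!=B).sum()/max(A.sum(),1)
def fit(name,fs,p0,z=None,rad=None):
    kind=name[:4] if name[0]=='t' else "cover"; hs=[]
    for f in fs:
        q=proj(f,pts(name,p0)); c=q.mean(0); hs.append(mask(f,kind,c,np.abs(q-c).max()*1.35+4))
    best=None
    for dy in ((0,) if 'round' in name else (-.1,0,.1)):
        def cost(v): 
            p=[v[0],v[1],(v[3] if z is None else z),v[2] if 'round' not in name else p0[3]]
            return sum(area_pen(h,proj(f,pts(name,p))) for h,f in zip(hs,fs))
        v0=np.array([p0[0],p0[1],p0[3]+dy,p0[2]]); sim=np.vstack([v0]+[v0+d for d in np.diag([.008,.008,.12,.008])])
        r=minimize(cost,v0,method="Nelder-Mead",options=dict(initial_simplex=sim,xatol=1e-4,fatol=1e-4,maxiter=400))
        if best is None or r.fun<best.fun:best=r
    return best.x.round(4),round(best.fun/len(fs),3)
def fitpts(fs,pairs,p0):   # pairs: (view index, px, local xyz)
    def res(p):
        c,s=np.cos(p[3]),np.sin(p[3]);o=[]
        for i,px,l in pairs:
            P=[p[0]+c*l[0]-s*l[1],p[1]+s*l[0]+c*l[1],p[2]+l[2]];o.append(proj(fs[i],P)[0]-px)
        return np.ravel(o)
    r=least_squares(res,p0,loss="soft_l1");return r.x.round(4),np.abs(r.fun).mean().round(2),res(r.x).reshape(-1,2).round(1)
E
python3 - <<'E'
from fit import *
r,p,t,T=[load(n) for n in("w_rack","w_pad","w_trays","top0")]
def init(f,px,z): return unproj(f,K(px),z)[0]
for n,fs,px,f0,yaw,z in [("cover_round",[r,T],(508,226),r,.5,.022),("cover_square",[r,T],(270,346),r,.5,.022),("cover_square",[r,p],(270,346),r,.5,.022),
  ("tray_round",[t,T],(550,345),t,-.3,0),("tray_round",[p,T],(190,322),p,-.3,0),("tray_square",[t,T],(383,305),t,-.6,0),("tray_oblong",[t,T],(233,210),t,-.4,0)]:
    q=init(f0,px,z+.015)
    for zz in (None,z): print(n,"zfree" if zz is None else "zfix",*fit(n,fs,[q[0],q[1],z,yaw],zz), fit(n,fs[:1],[q[0],q[1],z,yaw],z))
b=lambda x,y:(x,y,.0025); h=lambda x,y:(x,y,.058)
prs=[(0,K(q),l) for q,l in [((366,270),b(-.035,-.02)),((413,268),b(-.035,.02)),((414,349),b(.035,.02)),((367,351),b(.035,-.02)),((379,112),h(-.158,-.008)),((399,112),h(-.158,.008)),((378,256),h(-.058,-.008)),((400,256),h(-.058,.008))]]
prs+=[(1,K(q),l) for q,l in [((63,289),b(-.035,-.02)),((110,289),b(-.035,.02)),((121,366),b(.035,.02)),((76,366),b(.035,-.02))]]
print("lifter",*fitpts([p,r],prs,[.6,.03,.004,0]))
sl=[(-.045,y) for y in(-.14,-.08,-.03,.03,.08,.14)]
px=[(210,322),(277,288),(328,258),(393,221),(452,192),(521,154)]
prs=[(0,K(q),(x,y,.022)) for q,(x,y) in zip(px,sl)]+[(0,K((380,351)),(.045,-.03,.022)),(0,K((444,319)),(.045,.03,.022))]
print("rack",*fitpts([r],prs,[.6,.28,0,.5]))
# pad corners
prs=[(0,K(q),(x,y,0)) for q,(x,y) in zip([(361,94),(462,100),(431,386),(340,377)],[(-.178,-.04),(-.178,.04),(.062,.04),(.062,-.04)])]
print("pad",*fitpts([p],prs,[.6,.03,.004,0]))
print("cap", tri([p,T],[K((384,460)),(274,173)]), unproj(p,K((384,459)),.062), unproj(T,(273.8,173),.062))
E
```

```text
cover_round zfree [0.5063 0.3769 0.5949 0.0214] 0.074 (array([0.5073, 0.3774, 0.3604, 0.0272]), np.float64(0.012))
cover_round zfix [0.5062 0.3767 0.501  0.0278] 0.075 (array([0.5073, 0.3774, 0.3604, 0.0272]), np.float64(0.012))
cover_square zfree [0.6056 0.1847 0.5085 0.0232] 0.069 (array([0.6083, 0.1854, 0.5025, 0.0224]), np.float64(0.016))
cover_square zfix [0.6066 0.185  0.5112 0.0259] 0.071 (array([0.6083, 0.1854, 0.5025, 0.0224]), np.float64(0.016))
cover_square zfree [0.6077 0.1861 0.5104 0.0235] 0.032 (array([0.6083, 0.1854, 0.5025, 0.0224]), np.float64(0.016))
cover_square zfix [0.6082 0.1861 0.5061 0.0282] 0.039 (array([0.6083, 0.1854, 0.5025, 0.0224]), np.float64(0.016))
tray_round zfree [ 0.6096 -0.1342 -0.2544 -0.0034] 0.329 (array([ 0.6084, -0.1355, -0.2458, -0.0011]), np.float64(0.07))
tray_round zfix [ 0.6087 -0.1355 -0.2453 -0.0015] 0.329 (array([ 0.6084, -0.1355, -0.2458, -0.0011]), np.float64(0.07))
tray_round zfree [ 0.6084 -0.1393 -0.2131 -0.0016] 0.31 (array([ 0.6079, -0.1384, -0.3737,  0.0061]), np.float64(0.032))
tray_round zfix [ 0.6079 -0.1384 -0.3553  0.006
[... 416 characters left out ...]
041]), np.float64(0.023))
tray_oblong zfix [ 0.4925 -0.3965 -0.4211  0.003 ] 0.375 (array([ 0.4927, -0.396 , -0.4207,  0.0041]), np.float64(0.023))
lifter [0.5966 0.0294 0.0043 0.0059] 0.53 [[-0.4  0.6]
 [ 0.2  1.9]
 [-0.8  0.4]
 [-0.2 -0.9]
 [-1.8 -1.1]
 [ 0.8 -1.2]
 [ 0.   0.2]
 [ 0.1  0.2]
 [ 0.1 -0. ]
 [ 0.5 -0.2]
 [ 0.6  0.2]
 [ 0.1  0.3]]
rack [0.5573 0.2819 0.0013 0.495 ] 0.66 [[ 0.9 -0.9]
 [-2.4 -0.6]
 [-0.6  0.2]
 [ 0.3  1.1]
 [-1.1 -0.1]
 [ 0.1 -0.1]
 [ 0.7  0.4]
 [ 0.8  0.1]]
pad [ 0.602   0.0313  0.0019 -0.0844] 0.74 [[-0.6 -1.1]
 [ 0.4  1.2]
 [-0.5 -0.7]
 [ 0.7  0.6]]
cap [0.72333913 0.02568326 0.03307066] [[0.70417334 0.02509896 0.062     ]] [[0.71673627 0.02695379 0.062     ]]
```

```bash
python3 - <<'E'
from fit import *
from bench import env,monitor
for n,p,y in [("trO",(.478,-.36,.16),np.pi),("trS",(.55,-.28,.16),np.pi),("trR",(.59,-.138,.16),np.pi),("cap",(.69,.025,.2),0)]:
    env.reach(p,down(y)); grab("wrist","x_"+n)
print(monitor.sense()["clock"])
for n,q in [("x_trS",[.57,-.278,0,-.56]),("x_trO",[.4927,-.396,0,-.42]),("x_trR",[.608,-.138,0,-.3])]:
    print(n,fit({"S":"tray_square","O":"tray_oblong","R":"tray_round"}[n[-1]],[load(n)],q,0))
c=[]
for n,u,v in [("trS",280,180),("trR",280,180),("cap",280,150)]:
    im=cv2.imread(f"pics/x_{n}.png"); c.append(im[v-120:v+170,u-135:u+130])
cv2.imwrite("pics/v_x.png",np.hstack(c))
E
```

```text
8.875
x_trS (array([ 0.5692, -0.2785, -0.5661,  0.0069]), np.float64(0.251))
x_trO (array([ 0.4931, -0.395 , -0.4171,  0.0055]), np.float64(0.022))
x_trR (array([ 0.6082, -0.1362, -0.3207,  0.0051]), np.float64(0.018))
```

View pics/v_x.png

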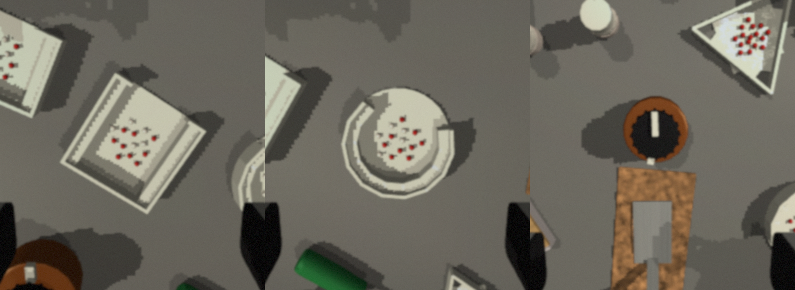

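```bash
python3 - <<'E'
from fit import *
f=load("x_trS")
L=[(-.045,-.045,.026),(-.045,.045,.026),(.045,.045,.026),(.045,-.045,.026)]
print("sq",*fitpts([f],[(0,np.array(q)+[145,60],l) for q,l in zip([(117,74),(206,131),(147,212),(62,161)],L)],[.57,-.278,0,-.56]))
f=load("x_trR"); a=unproj(f,[(250,162),(320,185)],.026); d=a[1]-a[0]; print("gap",a.round(4),np.linalg.norm(d),"yaw",np.arctan2(-d[0],d[1]), "from mid", np.arctan2(*(np.array([.6082,-.1362])-a.mean(0)[:2])[::-1]))
f=load("x_cap"); im=f["frame"].astype(int); m=((im.max(2)<50)).astype(np.uint8); w=np.zeros_like(m);cv2.circle(w,(270,157),32,1,-1);m*=w
n,l,st,c=cv2.connectedComponentsWithStats(m);i=1+st[1:,4].argmax();h=cv2.convexHull(np.argwhere(l==i)[:,::-1].astype(np.int32));(cc,r)=cv2.minEnclosingCircle(h);print(st[i],cc,r,cv2.fitEllipse(h))
print("cap",unproj(f,cc,.062),unproj(f,cc,.055)); r2=load("w_pad")
b=unproj(f,[(270,140),(270,165)],.062);print("bar",b)
E
```

```text
sq [ 0.5707 -0.276  -0.0058 -0.5707] 0.26 [[ 0.  -0.5]
 [-0.6  0.3]
 [ 0.4  0.2]
 [ 0.1 -0. ]]
gap [[ 0.5697 -0.1591  0.026 ]
 [ 0.5891 -0.1008  0.026 ]] 0.061402597314947925 yaw -0.3203154040622829 from mid -0.21473350385346637
[ 246  141   49   48 1516] (269.8193054199219, 163.5711212158203) 24.63140869140625 ((270.0198669433594, 163.7193603515625), (48.173336029052734, 48.79771041870117), 20.999208450317383)
cap [[0.70916716 0.02589205 0.062     ]] [[0.70811685 0.02594253 0.055     ]]
bar [[0.72861228 0.02570335 0.062     ]
 [0.70796788 0.02574359 0.062     ]]
```

```bash
cat >> h.py <<'E'
G=np.array([-.09,0,.049])
def tcp(x,y,z,yaw):   # lifter origin pose -> TCP
    from bench import env
    c,s=np.cos(yaw),np.sin(yaw); return [x+c*G[0],y+s*G[0],z+G[2]-env.hold_point_z]
E
python3 - <<'E'
from h import *
from bench import env,monitor
L=(.5966,.0294,.0040,.003)
p=tcp(*L); q=down(L[3])
env.reach([p[0],p[1],.13],q); print(env.movel(p,.1,guard=12),p)
env.close_gripper(80); s=monitor.sense(); print(s["position"],s["finger_gap"],s["gripper_force"],s["contact_force"])
env.movel([p[0],p[1],.17],.15); s=monitor.sense(); print(s["clock"],s["position"],s["finger_gap"],s["contact_force"],s["ft_torque"])
grab("wrist","lift1");grab("top","lift1t");
a=cv2.imread("pics/lift1.png");b=cv2.imread("pics/lift1t.png")[130:300,200:360]
cv2.imwrite("pics/v_l.png",np.hstack([cv2.resize(a,(500,375)),cv2.resize(b,(300,375))]))
E
```

```text
False [np.float64(0.5066004049996963), np.float64(0.029130000404999818), np.float64(0.034300000000000004)]
[0.50660244 0.0291283  0.03428817] -0.0023107798627349184 0.0 [0.57303512 1.06024912 0.27337271]
12.6167 [0.5061628  0.02919421 0.16915264] 0.0018690587502141118 [-0.32188934  0.0851168   0.89754829] [-0.00217204  0.06764107 -0.02811765]
```

View pics/v_l.png

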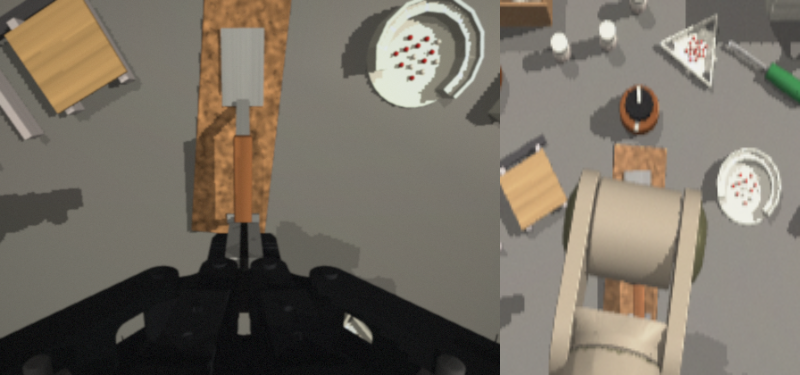

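```bash
python3 - <<'E'
from fit import *
f=load("lift1"); S=560/500
P=lambda *v:np.array(v)*S
b=lambda x,y:(x,y,.0025); h=lambda x,y:(x,y,.058)
# image up=+x ; left=+y
prs=[(0,P(*q),l) for q,l in [((221,29),b(.035,.02)),((263,29),b(.035,-.02)),((264,106),b(-.035,-.02)),((221,104),b(-.035,.02)),((235,136),h(-.058,.008)),((252,136),h(-.058,-.008)),((252,222),h(-.158,-.008)),((234,222),h(-.158,.008))]]
print(*fitpts([f],prs,[.6,.03,.004,0]))
im=f["frame"]; cv2.imwrite("pics/v_l2.png",cv2.resize(im[230:400,160:400,::-1],None,fx=2.5,fy=2.5))
from bench import monitor; s=monitor.sense();print({k:np.round(v,3) for k,v in s.items()})
E
```

```text
[ 0.5981  0.0288 -0.0252  0.0071] 3.46 [[ 2.   2.4]
 [-0.5  2.3]
 [-2.4 -3.8]
 [ 3.5 -1.4]
 [-0.7 -6.6]
 [-0.3 -6.7]
 [-0.5 10.3]
 [ 1.7 10.3]]
{'clock': np.float64(12.717), 'joints': array([-0.174,  0.302,  1.599, -0.   ,  1.242,  1.394]), 'qvel': array([-0.   , -0.002, -0.005, -0.002,  0.001, -0.001]), 'joint_efforts': array([ 1.8000e-02, -4.0004e+01, -2.5119e+01,  0.0000e+00,  3.0000e-03,
        0.0000e+00]), 'position': array([0.506, 0.029, 0.169]), 'ee_rot': array([ 1.   ,  0.001, -0.001, -0.   ]), 'contact_force': array([-0.52 , -0.885, -0.46 ]), 'ft_torque': array([ 0.002,  0.043, -0.034]), 'gripper_force': np.float64(0.0), 'finger_gap': np.float64(-0.0)}
```

View pics/v_l2.png

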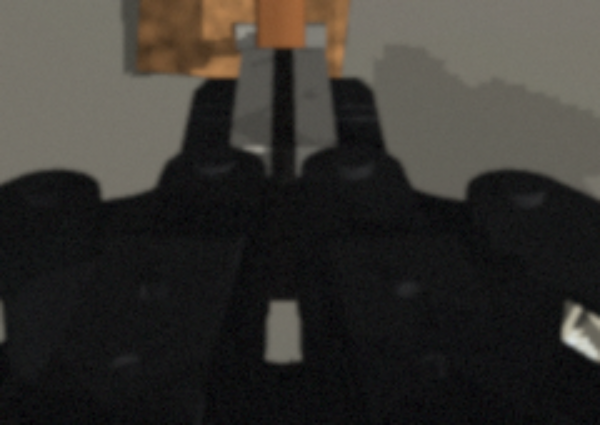

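```bash
python3 - <<'E'
from fit import *
from bench import env,monitor
f=load("lift1"); S=560/500
P=lambda *v:np.array(v)*S
b=lambda x,y:(x,y,.0025); h=lambda x,y:(x,y,.058)
prs=[(0,P(*q),l) for q,l in [((221,29),b(.035,.02)),((263,29),b(.035,-.02)),((264,106),b(-.035,-.02)),((221,104),b(-.035,.02)),((235,136),h(-.058,.008)),((252,136),h(-.058,-.008))]]
print(*fitpts([f],prs,[.6,.03,.004,0]))
print("expected tail px/S",proj(f,[[.5966-.158,.0294,.062],[.5966-.09,.0294,.062]])/S)
env.release(); env.hold(.2); s=monitor.sense(); print(s["clock"],s["finger_gap"],s["contact_force"])
grab("wrist","lift2"); g=grab("side","lift2s")["frame"]
a=cv2.resize(load("lift2")["frame"],(400,300));c=cv2.resize(g[140:330,180:430],(400,300))
cv2.imwrite("pics/v_l3.png",np.hstack([a,c])[:,:,::-1])
E
```

```text
[ 5.958e-01  2.910e-02 -1.000e-04  1.090e-02] 0.76 [[-0.2  0.1]
 [ 0.7 -0.3]
 [-1.1 -0.5]
 [ 1.8  2.1]
 [-1.6 -0.1]
 [ 0.5 -0.2]]
expected tail px/S [[241.65429753 245.4278881 ]
 [241.76503972 172.88178495]]
13.7 1.0002968115787076 [ 0.74180494 -0.32733217 -0.32445651]
```

View pics/v_l3.png

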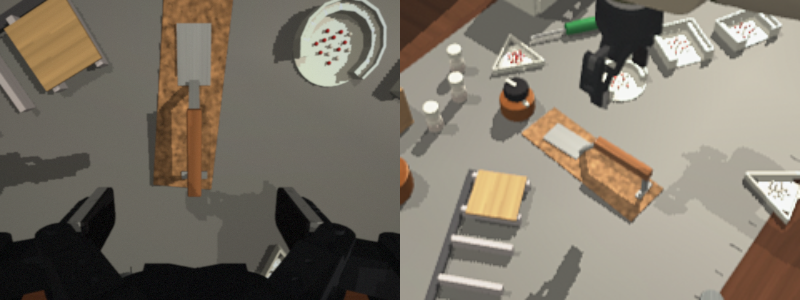

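The first close came up empty: the fingers shut with zero gap, and the lifter is still lying at the same spot. I'll retry with readings at each step.

```bash
python3 - <<'E'
from h import *
from bench import env,monitor
L=(.5963,.0292,.0035,.007)
p=tcp(*L); q=down(L[3])
env.reach([p[0],p[1],.13],q); print(env.movel(p,.1,guard=12),p)
s=monitor.sense(); print(s["position"],s["finger_gap"],s["contact_force"])
env.close_gripper(40); 
for i in range(3):
    s=monitor.sense(); print(s["clock"],s["position"],s["finger_gap"],s["gripper_force"],s["contact_force"],s["ft_torque"]); env.hold(.2)
f=grab("wrist","g2"); g=grab("side","g2s")["frame"]
cv2.imwrite("pics/v_g2.png",np.hstack([cv2.resize(f["frame"],(400,300)),cv2.resize(g[140:330,180:430],(400,300))])[:,:,::-1])
E
```

```text
False [np.float64(0.5063022049909963), np.float64(0.028570005144987396), np.float64(0.033800000000000004)]
[0.50675918 0.02850292 0.03442131] 1.0014535033627825 [-0.51228899  0.49747626 -0.09019639]
15.9583 [0.5062762  0.02857585 0.03378656] 0.0016628577880986705 0.0 [ 0.55469847 -0.43509049  0.83421163] [-0.01570024 -0.02738662  0.02591975]
16.1583 [0.50630889 0.02856041 0.03381297] -0.0008173853772577524 0.0 [ 0.44252402 -0.12706274  0.81775474] [-0.04139086  0.01685428  0.006341  ]
16.3583 [0.50631182 0.02856081 0.03380529] -0.005280791452346834 0.0 [-0.15376769  0.61680028  0.68961141] [-0.00836002  0.00134611  0.03191854]
```

View pics/v_g2.png

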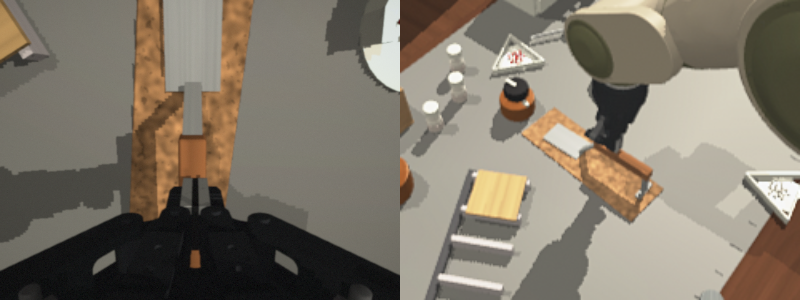

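```bash
python3 - <<'E'
from h import *
from bench import env,monitor
f=load("g2s"); im=f["frame"]
print("TCP px",proj(f,[[.5063,.0286,.034],[.5063,.0286,.053],[.5063,.0286,.062]]).round(1))
for x in np.arange(-.155,-.055,.01):
    q=proj(f,[[.5963+x,.0292+.008,.0535]])[0].round().astype(int); print(round(x,3),q,im[q[1],q[0]],end=" | ")
print()
s=monitor.sense(); q=s["ee_rot"]; p0=s["position"]
# with fingers shut, gently lower to feel whether they sit on the handle
print(env.movel([p0[0],p0[1],.024],.02,guard=5)); s=monitor.sense(); print(s["position"],s["contact_force"])
E
```

```text
TCP px [[312.2 239.5]
 [312.6 235.1]
 [312.8 233. ]]
-0.155 [333 251] [100  71  48] | -0.145 [329 249] [88 62 43] | -0.135 [326 247] [89 62 44] | -0.125 [322 245] [91 63 44] | -0.115 [319 243] [91 64 45] | -0.105 [316 240] [96 67 45] | -0.095 [312 238] [98 68 45] | -0.085 [309 236] [99 69 47] | -0.075 [306 234] [99 69 46] | -0.065 [302 232] [99 67 45] | 
True
[0.50650552 0.0285439  0.03215217] [-0.41260254  0.0657406   6.67336599]
```

```bash
python3 - <<'E'
from fit import *
S=1.12
p,l=load("w_pad"),load("lift1")
print(tri([p,l],[K((378,256)),np.array((252,136))*S]),tri([p,l],[K((400,256)),np.array((235,136))*S]))
f=load("lift2");q=np.array([[188,108],[201,108],[188,195],[202,195]])*1.4
print(tri([p,f],[K((400,256)),q[0]]),tri([p,f],[K((399,112)),q[2]]),tri([p,f],[K((379,112)),q[3]]))
E
```

```text
[0.53833915 0.02098887 0.06268756] [0.53830755 0.03601884 0.06263448]
[0.53914496 0.03607605 0.05828051] [0.43947123 0.03559247 0.05974127] [0.43953346 0.02073452 0.05985116]
```

```bash
python3 - <<'E'
from h import *
from bench import env,monitor
s=monitor.sense(); p0=s["position"]
env.movel([p0[0],p0[1],.06],.08); env.release()
print(env.movel([.5063,.0288,.014],.06,guard=6)); s=monitor.sense(); print(s["position"],s["contact_force"])
env.close_gripper(40); env.hold(.2); s=monitor.sense(); print(s["clock"],s["finger_gap"],s["gripper_force"],s["position"],s["contact_force"])
g=grab("side","g3s")["frame"];w=load("g2s")["frame"]
cv2.imwrite("pics/v_g3.png",np.hstack([cv2.resize(x[185:285,260:360],(400,400),interpolation=cv2.INTER_CUBIC) for x in (w,g)])[:,:,::-1])
E
```

```text
False
[0.5065606  0.02875874 0.01428719] [-0.24736481  0.49282226  0.72362487]
19.9667 0.17258834459785327 42.96323597431183 [0.506286   0.02882735 0.01398794] [0.10144259 0.48006563 0.60617442]
```

View pics/v_g3.png

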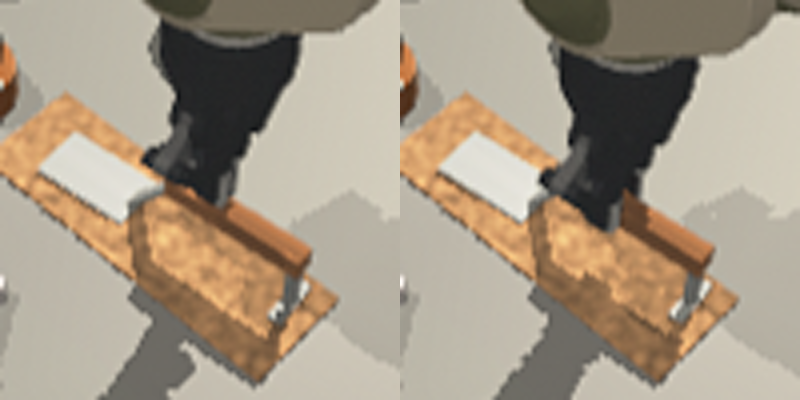

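The finger tips sit about 30 mm higher than the nominal TCP: the shut fingers touched the handle top (z = 62 mm) at a reported z of 32 mm. At the lower height the grip holds (gap 0.17). I'll regrip deeper at the proper mid-height.

```bash
python3 - <<'E'
from h import *
from bench import env,monitor
env.release(); env.hold(.1)
print(env.movel([.5063,.0290,.0045],.05,guard=8))
env.close_gripper(80); env.hold(.2); s=monitor.sense(); print(s["clock"],s["finger_gap"],s["gripper_force"],s["position"],s["contact_force"])
env.movel([.5063,.0290,.10],.1); env.hold(.3); s=monitor.sense(); print(s["clock"],s["finger_gap"],s["position"],s["contact_force"],s["ft_torque"])
grab("wrist","held"); env.movel([.5063,.029,.14],.1)
f=grab("wrist","held2");g=grab("side","held_s")["frame"]
cv2.imwrite("pics/v_h.png",np.hstack([cv2.resize(load("held")["frame"],(400,300)),cv2.resize(g[140:330,180:430],(400,300))])[:,:,::-1])
E
```

```text
False
21.9833 0.17383447080757577 78.36964130401611 [0.50641864 0.02901817 0.00470282] [-0.57290504  0.93226194  5.14424784]
23.3917 0.16717445267247674 [0.50617967 0.02902303 0.09974891] [-0.10272542  0.31523817 -1.42566988] [-0.03901584 -0.05241248  0.00344759]
```

View pics/v_h.png

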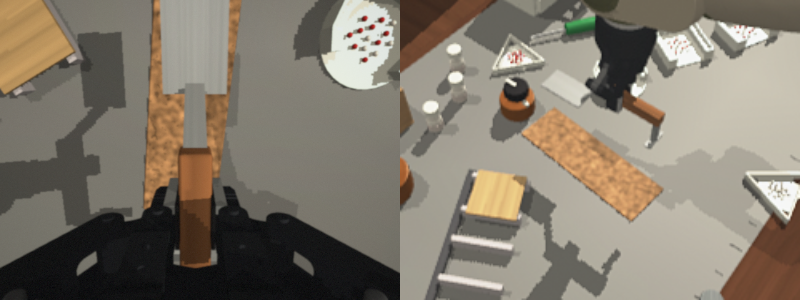

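```bash
python3 - <<'E'
from fit import *
f=load("held")
b=lambda x,y:(x,y,.0025); h=lambda x,y:(x,y,.058)
prs=[(0,1.4*np.array(q),l) for q,l in [((164,92),b(-.035,.02)),((228,94),b(-.035,-.02)),((180,150),h(-.058,.008)),((212,150),h(-.058,-.008))]]
print("expected",.5062+.0899,.029,.0997-.0007)
print(*fitpts([f],prs,[.596,.029,.1,0]))
# pixel test of predicted blade rear edge in both images
from bench import monitor; print(monitor.sense()["position"])
f2=load("held2");print(proj(f2,[[.5961-.035,.049,.1393+.0025],[.5961-.035,.009,.1393+.0025]]).round(1), proj(f,[[.5961-.035,.049,.099+.0025],[.5961-.035,.009,.099+.0025]]).round(1))
E
```

```text
expected 0.5961 0.029 0.09899999999999999
[ 0.5962  0.0265  0.0936 -0.0168] 0.98 [[ 2.1  0.2]
 [-1.2 -0.5]
 [-1.6 -0.4]
 [ 1.1  0.7]]
[0.50586775 0.02907479 0.13921058]
[[226.2 130.3]
 [315.4 131. ]] [[226.3 130.6]
 [315.2 131.2]]
```

```bash
cat > lf.py <<'E'
from fit import *
from bench import env,monitor
DX,DZ=.0899,.0007
def T(x,y,z,yaw): c,s=np.cos(yaw),np.sin(yaw); return [x-c*DX,y-s*DX,z+DZ]
def go(x,y,z,yaw,v=.1,guard=None): return env.movel(T(x,y,z,yaw),v,down(yaw),guard)
def st(t=""): s=monitor.sense(); print(t,round(float(s["clock"]),1),np.round(s["position"],4),"gap",round(float(s["finger_gap"]),3),"F",np.round(s["contact_force"],2),"M",np.round(s["ft_torque"],3))
TR=dict(tray_round=[.608,-.137],tray_square=[.570,-.277],tray_oblong=[.493,-.3955])
def traycheck(name):
    import time
    for n in("top","side"):
        f=grab(n,f"{name}_{n}");a=np.asarray(load(n+"0")["frame"]).astype(int);b=f["frame"].astype(int)
        for k,(x,y) in TR.items():
            u,v=proj(f,[[x,y,.015]])[0].round().astype(int);w=24
            A,B=[(i[v-w:v+w,u-w:u+w].min(2)>120) for i in(a,b)]
            m=lambda M:np.argwhere(M).mean(0)[::-1]
            print(n,k,"diff",int((A!=B).sum()),"shift px",(m(B)-m(A)).round(1),A.sum(),B.sum())
def pick(C,yaw,off):
    d=np.array([np.cos(yaw),np.sin(yaw)]);e=np.array(C)-off*d;s=e-.115*d
    env.reach(T(*s,.10,yaw),down(yaw)); go(*s,.010,yaw,.1); st("entry")
    print("guard in",go(*e,.010,yaw,.06,guard=6)); st("in")
    env.hold(.2); go(*e,.028,yaw,.015); st("lifted"); go(*e,.09,yaw,.06); env.hold(.2); st("up")
E
python3 - <<'E'
from lf import *
st("start"); pick((.6086,.1854),.498,.012)
traycheck("tc1")
E
```

```text
start 24.1 [0.5059 0.0291 0.1392] gap 0.171 F [ 0.9 -0.2 -1.9] M [ 0.026 -0.01   0.03 ]
entry 25.7 [0.4185 0.0817 0.0111] gap 0.173 F [ 0.92  0.33 -1.71] M [-0.015 -0.007 -0.019]
guard in False
in 27.7 [0.519  0.1367 0.0107] gap 0.171 F [ 0.16  0.12 -1.39] M [-0.014  0.043  0.013]
lifted 29.3 [0.519  0.1367 0.0286] gap 0.171 F [ 0.36 -0.67 -2.13] M [-0.025  0.007  0.045]
up 30.7 [0.519  0.1367 0.0905] gap 0.17 F [ 0.57  0.52 -1.95] M [-0.019  0.038 -0.017]
top tray_round diff 10 shift px [-0.  0.] 2066 2070
top tray_square diff 15 shift px [0. 0.] 1892 1901
top tray_oblong diff 13 shift px [-0.  0.] 1971 1980
side tray_round diff 1619 shift px [ 3.  -2.6] 1968 381
side tray_square diff 1565 shift px [ -5.  -18.8] 1828 439
side tray_oblong diff 1383 shift px [ -4.2 -16.6] 1941 558
```

```bash
cat >> lf.py <<'E'
def oncover(name,n,L,off,yaw):
    f=grab("wrist",n); x,y,z,ly=L; c,s=np.cos(ly),np.sin(ly)
    p0=[x+c*off,y+s*off,z+.0025,yaw]
    print("expected",np.round(p0,4)); q=proj(f,pts(name,p0)); print("rows",q.min(0).round(),q.max(0).round())
    r,e=fit(name,[f],p0,z+.0025); d=r[:2]-[x,y]; print("fit",r[:3],e,"in lifter: off",(c*d+[0,0])[0]+s*d[1],"lat",-s*d[0]+c*d[1],"dyaw",r[2]-ly)
E
python3 - <<'E'
from lf import *
p=monitor.sense()["position"]; y=.498
L=(p[0]+DX*np.cos(y),p[1]+DX*np.sin(y),p[2]-DZ,y)
oncover("cover_square","sq_on",L,.012,.505)
# residual: is the cover gone from the rack?
f=load("tc1_top");g=load("top0");u,v=proj(g,[[.608,.185,.027]])[0].astype(int)
print(g["frame"][v,u],f["frame"][v,u])
E
```

```text
expected [0.6085 0.1854 0.0924 0.505 ]
rows [ 168. -100.] [369. 109.]
fit [0.6061 0.1845 0.5021] 0.008 in lifter: off 0.009425899276541532 lat 0.00038488301823331496 dyaw 0.0040999999999999925
[203 164 116] [151 138 119]
```

```bash
sed -i 's/max()\*1.35+4/max()*(rad or 1.35)+4/' fit.py; cat >> lf.py <<'E'
def lat(C,yaw,off,b,z=.085): 
    d=np.array([np.cos(yaw),np.sin(yaw)]);n=np.array([-d[1],d[0]]);e=np.array(C)-off*d;return e,d,n,e+b*n
def place(C,yaw,off):
    e,d,n,_=lat(C,yaw,off,0)
    go(*e,.045,yaw,.08); st("above"); go(*e,.0265,yaw,.03); st("rim")
    print("guard",go(*e,.0115,yaw,.015,guard=8)); st("down"); env.hold(.2)
    print("guard",go(*(e-.1*d),.0115,yaw,.06,guard=6)); st("out"); go(*(e-.1*d),.10,yaw,.12)
E
python3 - <<'E'
from lf import *
p=monitor.sense()["position"]
yaw=-.572;e,d,n,w=lat((.570,-.277),yaw,.0105,.13)
go(.50,.06,.09,0,.12); go(*w,.09,yaw,.12); env.hold(.2); st("way")
f=grab("wrist","pre_sq"); traycheck("tc2")
for rad in(1.0,1.08,1.15): print(fit("tray_square",[f],[.570,-.277,0,-.568],0,rad))
print(proj(f,pts("tray_square",[.57,-.277,0,-.568])).round().tolist())
oncover("cover_square","sq_on2",(*w,.09,yaw),.0105,yaw)
E
```

```text
way 34.3 [ 0.5559 -0.1132  0.0908] gap 0.171 F [-0.76 -1.41 -2.85] M [0.001 0.033 0.056]
top tray_round diff 818 shift px [ 0.7 -3.6] 2066 1534
top tray_square diff 203 shift px [-0.4 -0.1] 1892 1961
top tray_oblong diff 18 shift px [-0.   0.1] 1971 1989
side tray_round diff 645 shift px [-1.1  0.4] 1968 1513
side tray_square diff 659 shift px [5.4 3.1] 1828 1393
side tray_oblong diff 1334 shift px [-13.2   6.7] 1941 757
(array([ 0.564 , -0.2847, -0.5629,  0.0132]), np.float64(0.008))
(array([ 0.564 , -0.2847, -0.5637,  0.0147]), np.float64(0.006))
(array([ 0.564 , -0.2847, -0.5637,  0.0147]), np.float64(0.006))
[[407.0, -24.0], [395.0, 123.0], [526.0, 122.0], [551.0, -25.0], [423.0, -40.0], [409.0, 124.0], [553.0, 124.0], [584.0, -41.0]]
expected [ 0.6404 -0.1677  0.0925 -0.572 ]
rows [171. -90.] [371. 115.]
fit [ 0.6409 -0.167  -0.5619] 0.008 in lifter: off 0.010569515251206755 lat 0.0008694202922511166 dyaw 0.010099999999999998
```

```bash
cat >> lf.py <<'E'
def shift(name,k):
    a=np.asarray(load("top0")["frame"])[...,1];b=np.asarray(load(name)["frame"])[...,1];f=load("top0")
    u,v=proj(f,[[*TR[k],.015]])[0].round().astype(int)
    t=a[v-20:v+21,u-22:u+23];r=cv2.matchTemplate(b[v-40:v+41,u-42:u+43],t,cv2.TM_CCOEFF_NORMED);_,m,_,l=cv2.minMaxLoc(r)
    print(name,k,"shift",np.array(l)-20,"score",round(m,3),"score at 0",round(float(r[20,20]),3))
E
python3 - <<'E'
from lf import *
for k in TR: shift("tc1_top",k);shift("tc2_top",k)
f=load("pre_sq");im=f["frame"].astype(int)
print([im[60,c].tolist() for c in range(380,470,6)])
a=load("top0")["frame"].astype(int);b=load("tc2_top")["frame"].astype(int);u,v=proj(load("top0"),[[.57,-.277,.015]])[0].astype(int)
D=np.abs(a-b).max(2)[v-26:v+26:2,u-26:u+26:2]>40
print("\n".join("".join(".#"[int(x)] for x in r) for r in D))
E
```

```text
tc1_top tray_round shift [0 0] score 1.0 score at 0 1.0
tc2_top tray_round shift [ 13 -13] score 0.414 score at 0 -0.049
tc1_top tray_square shift [0 0] score 1.0 score at 0 1.0
tc2_top tray_square shift [0 0] score 0.718 score at 0 0.718
tc1_top tray_oblong shift [0 0] score 1.0 score at 0 1.0
tc2_top tray_oblong shift [0 0] score 0.999 score at 0 0.999
[[55, 56, 51], [65, 64, 59], [72, 70, 65], [73, 71, 65], [95, 90, 81], [94, 92, 81], [189, 193, 172], [223, 226, 205], [226, 228, 209], [223, 225, 206], [224, 227, 209], [224, 226, 207], [153, 153, 137], [135, 128, 112], [222, 224, 204]]
..........................
###.......................
#######...................
##########................
###########...............
######.####...............
#####.#####...............
#####.#####...............
#####.#####...............
####.######...............
###..######...............
###..######...............
....#.####................
....######................
....######................
....#####.................
....#####.................
...##.##..................
..#####...................
######....................
######....................
#.####....................
#####.....................
#####.....................
.####.....................
#####.....................
```

The square tray hasn't moved. The changed pixels are only the carried cover's occlusion and shadow, so I'll place it.

```bash
python3 - <<'E'
from lf import *
place((.570,-.277),-.575,.0105)
# move off and look
env.reach(T(.50,.06,.10,0),down(0)); f=grab("wrist","after_sq"); traycheck("tc3"); shift("tc3_top","tray_round"); shift("tc3_top","tray_oblong")
t=load("tc3_top")
for z in (.020,None): print("cover fit",fit("cover_square",[t],[.57,-.277,.02,-.568],z))
print("orig top ref",fit("cover_square",[load("top0")],[.608,.185,.022,.5],.022))
E
```

```text
above 36.4 [ 0.4859 -0.2222  0.0458] gap 0.171 F [-0.51 -0.44 -2.1 ] M [ 0.004  0.032 -0.047]
rim 37.1 [ 0.4858 -0.2225  0.0273] gap 0.168 F [ 0.41  0.03 -1.38] M [ 0.013  0.04  -0.054]
guard False
down 38.3 [ 0.4858 -0.2224  0.0123] gap 0.168 F [-0.47  0.11 -1.98] M [0.041 0.046 0.035]
guard False
out 40.3 [ 0.402  -0.1681  0.0122] gap 0.174 F [-0.02  0.2  -1.49] M [ 0.059  0.01  -0.006]
top tray_round diff 11 shift px [-0.   0.1] 2066 2075
top tray_square diff 341 shift px [ 1.  -1.4] 1892 1647
top tray_oblong diff 12 shift px [0.  0.1] 1971 1981
side tray_round diff 745 shift px [-7.3  2.1] 1968 1349
side tray_square diff 1276 shift px [  1.6 -15.7] 1828 664
side tray_oblong diff 1033 shift px [-1.3 -5.1] 1941 1146
tc3_top tray_round shift [0 0] score 1.0 score at 0 1.0
tc3_top tray_oblong shift [0 0] score 1.0 score at 0 1.0
cover fit (array([ 0.5688, -0.2773, -0.5663,  0.0286]), np.float64(0.048))
cover fit (array([ 0.5692, -0.2777, -0.5785,  0.0204]), np.float64(0.049))
orig top ref (array([0.6035, 0.1837, 0.4982, 0.0265]), np.float64(0.027))
```

```bash
python3 - <<'E'
from lf import *
pick((.5068,.3778),.497,.014)
p=monitor.sense()["position"]; y=.497
L=(p[0]+DX*np.cos(y),p[1]+DX*np.sin(y),p[2]-DZ,y)
oncover("cover_round","rd_on",L,.014,0)
traycheck("tc4"); [shift("tc4_top",k) for k in TR]
E
```

```text
entry 44.2 [0.3148 0.2735 0.0111] gap 0.174 F [ 0.15  0.57 -0.69] M [-0.022 -0.006  0.012]
guard in False
in 46.3 [0.4153 0.3282 0.0107] gap 0.173 F [ 0.64 -0.57 -0.8 ] M [ 0.006 -0.026  0.018]
lifted 47.9 [0.4154 0.3282 0.0286] gap 0.172 F [-0.52 -0.42 -1.7 ] M [0.006 0.113 0.001]
up 49.2 [0.4154 0.3282 0.0904] gap 0.171 F [ 0.51 -0.68 -2.44] M [-0.066  0.039 -0.006]
expected [0.5067 0.3777 0.0922 0.    ]
rows [ 170. -112.] [369. 109.]
fit [ 0.5059  0.3754 -0.0039] 0.007 in lifter: off 0.01218863248464405 lat -0.0016747310792350392 dyaw -0.5009
top tray_round diff 12 shift px [0. 0.] 2066 2062
top tray_square diff 397 shift px [ 1.2 -1.6] 1892 1557
top tray_oblong diff 16 shift px [0. 0.] 1971 1971
side tray_round diff 38 shift px [-0.  0.] 1968 2006
side tray_square diff 231 shift px [-0.4 -0.8] 1828 1833
side tray_oblong diff 48 shift px [-0.1  0.1] 1941 1989
tc4_top tray_round shift [0 0] score 1.0 score at 0 1.0
tc4_top tray_square shift [0 0] score 0.693 score at 0 0.693
tc4_top tray_oblong shift [0 0] score 1.0 score at 0 1.0
```

```bash
python3 - <<'E'
from lf import *
go(.44,.20,.09,.3,.12); go(.46,.10,.09,0,.12); env.hold(.2); st("way")
traycheck("tc5"); shift("tc5_top","tray_round")
yaw=-.29; e,d,n,w=lat((.608,-.1368),yaw,.0125,.0)
go(*(e-.03*d+.06*n),.09,yaw,.12); env.hold(.1)
oncover("cover_round","rd_on2",(*(e-.03*d+.06*n),.09,yaw),.0125,0)
E
```

```text
way 51.9 [0.37   0.1005 0.0907] gap 0.171 F [ 0.93 -0.55 -3.13] M [ 0.005  0.077 -0.001]
top tray_round diff 11 shift px [-0.  0.] 2066 2073
top tray_square diff 334 shift px [ 1.1 -1.4] 1892 1648
top tray_oblong diff 11 shift px [-0.  0.] 1971 1978
side tray_round diff 442 shift px [-3.  -2.9] 1968 1726
side tray_square diff 358 shift px [-0.4  1. ] 1828 2084
side tray_oblong diff 799 shift px [-2.2 -1.5] 1941 1634
tc5_top tray_round shift [0 0] score 1.0 score at 0 1.0
expected [ 0.5964 -0.0707  0.0925  0.    ]
rows [ 172. -104.] [370. 114.]
fit [ 0.5905 -0.046   0.1393] 0.213 in lifter: off -0.00023372986099117442 lat 0.022004379957218316 dyaw 0.4293
```

```bash
python3 - <<'E'
from lf import *
yaw=-.29; n=np.array([-np.sin(yaw),np.cos(yaw)])
place(np.array([.608,-.1368])+.001*n,yaw,.0122)
env.reach(T(.46,.12,.12,0),down(0)); traycheck("tc6"); shift("tc6_top","tray_oblong"); shift("tc6_top","tray_square")
t=load("tc6_top")
for z in (.020,None): print("round",fit("cover_round",[t],[.608,-.137,.02,0],z), "sq",fit("cover_square",[t],[.57,-.277,.02,-.568],z))
E
```

```text
above 55.0 [ 0.5106 -0.1064  0.046 ] gap 0.168 F [-0.59  0.12 -1.98] M [ 0.005  0.003 -0.001]
rim 55.8 [ 0.5106 -0.1067  0.0273] gap 0.171 F [ 0.07 -0.02 -1.08] M [ 0.067  0.09  -0.045]
guard False
down 57.0 [ 0.5105 -0.1067  0.0123] gap 0.168 F [-0.5   0.55 -1.14] M [ 0.009  0.002 -0.015]
guard False
out 59.0 [ 0.4148 -0.0781  0.0122] gap 0.171 F [ 0.2   0.25 -0.75] M [-0.033 -0.023 -0.027]
top tray_round diff 283 shift px [ 0.7 -0.5] 2066 1839
top tray_square diff 338 shift px [ 1.  -1.3] 1892 1644
top tray_oblong diff 10 shift px [-0.   0.1] 1971 1981
side tray_round diff 747 shift px [-4.2 -5. ] 1968 1523
side tray_square diff 505 shift px [-0.2  0.3] 1828 1987
side tray_oblong diff 923 shift px [-3.5 -0.5] 1941 1386
tc6_top tray_oblong shift [0 0] score 1.0 score at 0 1.0
tc6_top tray_square shift [0 0] score 0.693 score at 0 0.693
round (array([ 0.6058, -0.1392, -0.036 ,  0.0234]), np.float64(0.078)) sq (array([ 0.5688, -0.2773, -0.5663,  0.0286]), np.float64(0.047))
round (array([ 0.6134, -0.1444,  0.9831, -0.0273]), np.float64(0.022)) sq (array([ 0.5683, -0.2779, -0.5695,  0.0186]), np.float64(0.05))
```

```bash
python3 - <<'E'
from lf import *
env.reach([.58,-.207,.20],down(0)); env.hold(.2); f=grab("wrist","insp"); st()
for n,c,z in [("cover_round",(.607,-.137,0),.02),("cover_square",(.569,-.277,-.57),.02),("tray_round",(.607,-.137,-.3),0),("tray_square",(.569,-.277,-.57),0)]:
    for zz in(z,None): print(n,fit(n,[f],[*c[:2],z,c[2]],zz,1.1))
cv2.imwrite("pics/v_insp.png",cv2.resize(f["frame"][60:320,130:430,::-1],None,fx=2.3,fy=2.3,interpolation=cv2.INTER_CUBIC))
E
```

```text
62.5 [ 0.5801 -0.2064  0.2001] gap 0.172 F [ 0.81 -0.1  -1.17] M [-0.024 -0.038 -0.051]
cover_round (array([ 0.608 , -0.1382, -0.0495,  0.0257]), np.float64(0.018))
cover_round (array([ 0.6079, -0.1376,  0.0775,  0.0173]), np.float64(0.012))
cover_square (array([ 0.5697, -0.2778, -0.5656,  0.0259]), np.float64(0.111))
cover_square (array([ 0.5699, -0.2773, -0.5626,  0.0226]), np.float64(0.112))
tray_round (array([ 0.6117, -0.1399, -0.236 , -0.0018]), np.float64(0.1))
tray_round (array([ 0.612 , -0.1404, -0.2357,  0.0018]), np.float64(0.099))
tray_square (array([ 0.5695, -0.2789, -0.5646,  0.0102]), np.float64(0.171))
tray_square (array([ 0.5699, -0.2778, -0.5649,  0.0028]), np.float64(0.167))
```

View pics/v_insp.png

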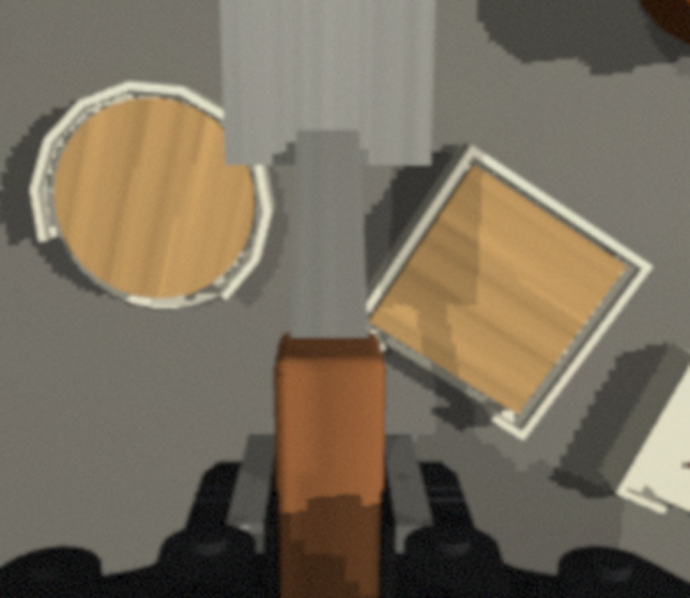

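Both covers lie flat inside their rims: round at (155,195), square at (500,290). Now I'll park the lifter along the pad.

```bash
python3 - <<'E'
from lf import *
Y=-.075; P=(.6005,.0310)
env.reach(T(*P,.12,Y),down(Y)); go(*P,.02,Y,.1); print(go(*P,.004,Y,.015,guard=6)); st("down")
env.release(); env.hold(.3); st("rel"); q=T(*P,.12,Y); env.movel(q,.12)
env.reach([.50,.03,.24],down(0)); f=grab("wrist","parked"); env.reach([.53,.03,.27],down(np.pi)); g=grab("wrist","parked2")
im=f["frame"].astype(int)
# segment handle (orange-brown, saturated) in parked2 and compare with w_pad by rigid alignment of blade: grey bright on cork
def blade(fr,z,c):
    i=np.asarray(fr["frame"]); h=cv2.cvtColor(i,cv2.COLOR_RGB2HSV); m=((h[...,1]<45)&(h[...,2]>100)).astype(np.uint8)
    w=np.zeros_like(m);u,v=proj(fr,[c])[0].astype(int);cv2.circle(w,(u,v),46,1,-1);m*=w
    n,l,s,_=cv2.connectedComponentsWithStats(m);k=l[v,u]
    p=np.argwhere(l==k)[:,::-1].astype(np.float32);P=unproj(fr,p,z)[:,:2].astype(np.float32);return s[k,4],cv2.minAreaRect(P*1000)
for n in("w_pad","parked2","parked"): print(n,blade(load(n),.0065,[.60,.03,.0065]))
E
```

```text
False
down 65.9 [0.5109 0.0377 0.0047] gap 0.172 F [ 0.19  0.72 -0.86] M [-0.017  0.075 -0.002]
rel 66.9 [0.5108 0.0377 0.0047] gap 1.0 F [0.08 0.25 0.23] M [-0.046  0.008 -0.069]
w_pad (np.int32(1821), ((590.50537109375, 29.742868423461914), (38.74980163574219, 80.91869354248047), 89.43219757080078))
parked2 (np.int32(1825), ((594.6040649414062, 30.424795150756836), (39.1525764465332, 80.56859588623047), 85.48961639404297))
parked (np.int32(2898), ((595.2369995117188, 30.31961441040039), (40.03947830200195, 80.0400161743164), 85.5894775390625))
```

```bash
cat > cap.py <<'E'
from lf import *
OUT["cap"]=(ring(.02),0,.020)
def capfit(f,p0=(.711,.026)):
    im=np.asarray(f["frame"]).astype(int);m=(im.max(2)<58).astype(np.uint8);u,v=proj(f,[[*p0,.055]])[0]
    w=np.zeros_like(m);cv2.circle(w,(int(u),int(v)),36,1,-1);m*=w;m=cv2.morphologyEx(m,cv2.MORPH_OPEN,np.ones((3,3),np.uint8))
    n,l,s,c=cv2.connectedComponentsWithStats(m);k=1+s[1:,4].argmax();h=cv2.convexHull(np.argwhere(l==k)[:,::-1].astype(np.int32))[:,0]
    r=minimize(lambda x:area_pen(h,proj(f,pts("cap",[x[0],x[1],.042,0]))),p0,method="Nelder-Mead",options=dict(initial_simplex=[p0,(p0[0]+.006,p0[1]),(p0[0],p0[1]+.006)],xatol=1e-4,fatol=1e-4))
    return r.x.round(4),round(r.fun,3)
def white(f,c,z):  # white spots around the cap
    im=np.asarray(f["frame"]).astype(int);m=(im.min(2)>140).astype(np.uint8);u,v=proj(f,[[*c,z]])[0]
    w=np.zeros_like(m);cv2.circle(w,(int(u),int(v)),40,1,-1);m*=w;n,l,s,cc=cv2.connectedComponentsWithStats(m)
    return [(int(s[i,4]),(unproj(f,cc[i],.062)[0][:2]-c).round(4),(unproj(f,cc[i],.036)[0][:2]-c).round(4)) for i in range(1,n) if s[i,4]>3]
E
python3 - <<'E'
from cap import *
print("x_cap",capfit(load("x_cap")))
for n,p,y in [("cA",(.66,.026,.22),0),("cB",(.70,.026,.2),0),("cC",(.68,.026,.22),1.2)]:
    env.reach(p,down(y)); f=grab("wrist",n); r=capfit(f); print(n,r,white(f,r[0],.06))
s=monitor.sense();print(s["clock"],np.round(s["joints"],3))
E
```

```text
x_cap (array([0.7081, 0.0259]), np.float64(0.041))
cA (array([0.7079, 0.0258]), np.float64(0.064)) [(129, array([0.0101, 0.0005]), array([0.0095, 0.0006])), (37, array([-0.0242,  0.0041]), array([-0.0275,  0.0045]))]
cB (array([0.7078, 0.0257]), np.float64(0.037)) [(135, array([0.0099, 0.0006]), array([0.0058, 0.0008])), (31, array([-0.022 ,  0.0043]), array([-0.0288,  0.0047]))]
cC (array([0.7076, 0.0263]), np.float64(0.055)) [(124, array([ 0.0102, -0.0008]), array([ 0.0113, -0.0055])), (40, array([-0.025 ,  0.0072]), array([-0.0267,  0.0031]))]
75.55 [-0.134  0.671  0.901 -0.     1.569  0.238]
```

```bash
python3 - <<'E'
from cap import *
C=(.708,.026); y0=1.2+.238+2.72
env.reach([*C,.12],down(y0)); st("pre"); print(np.round(monitor.sense()["joints"],3))
print(env.movel([*C,.007],.08,guard=6)); st("down")
env.close_gripper(30); env.hold(.2); st("grip")
j=np.array(monitor.sense()["joints"]); start=j[5]; t=0; base=np.array(monitor.sense()["ft_torque"])[2]
while t<4.6:
    t+=.3 if t<2.7 else .04
    j[5]=start+t; env.set_joints(j); s=monitor.sense()
    M=np.mean([ (monitor.sense()["ft_torque"][2],env.hold(.02))[0] for _ in range(3)])
    if t>2.7 or t<1: print(round(t,2),round(float(s["joints"][5]-start),3),"M",round(float(M-base),3),"F",np.round(s["contact_force"],1),round(float(s["finger_gap"]),3))
    if abs(M-base)>.3: break
st("end")
E
```

```text
pre 78.0 [0.708  0.026  0.1201] gap 0.999 F [-0.13  0.96 -0.07] M [0.016 0.012 0.014]
[-0.128  0.794  0.941 -0.     1.406 -2.715]
False
down 79.6 [0.7083 0.026  0.0076] gap 0.996 F [ 0.55 -0.05  0.08] M [-0.004  0.034 -0.009]
grip 80.3 [0.7069 0.0267 0.0074] gap 0.459 F [-7.56  1.98  5.82] M [ 0.444  1.276 -0.096]
0.3 0.296 M 0.049 F [-3.3  0.4  2.2] 0.461
0.6 0.595 M 0.057 F [-5.   1.9  2.7] 0.454
0.9 0.895 M 0.051 F [-6.2  3.2  3.8] 0.461
3.0 2.995 M 0.083 F [1.6 7.1 0.3] 0.452
3.04 3.035 M 0.027 F [ 0.6  6.6 -0.4] 0.456
3.08 3.075 M 0.028 F [ 1.8  6.2 -0.4] 0.458
3.12 3.115 M 0.028 F [ 1.8  6.5 -0.9] 0.456
3.16 3.155 M 0.028 F [ 2.3  5.8 -0.5] 0.458
3.2 3.195 M 0.022 F [ 2.2  5.6 -0.4] 0.455
3.24 3.235 M 0.059 F [ 2.8  7.2 -0.6] 0.454
3.28 3.275 M 0.031 F [ 3.   5.1 -0.8] 0.454
3.32 3.315 M 0.045 F [2.8 5.3 0.2] 0.459
3.36 3.354 M 0.576 F [ 3.1  5.2 -0.9] 0.461
end 87.4 [0.7079 0.0278 0.0075] gap 0.457 F [ 2.27  5.19 -0.66] M [ 0.772 -0.599  0.465]
```

The stop was felt at 3.34 rad, which matches the 3.33 predicted from the marks. Next I release, back off and do a final check.

```bash
python3 - <<'E'
from cap import *
env.release(); env.hold(.2); env.movel([.708,.026,.16],.1)
env.reach([.68,.026,.22],down(0)); f=grab("wrist","cE"); r=capfit(f); print(r,white(f,r[0],.06))
env.reach([.35,.2,.30],down(0)); env.hold(.2); traycheck("tcF"); shift("tcF_top","tray_oblong")
t,u=load("tcF_top"),load("tc6_top")
for n,c in [("cover_round",(.607,-.137,0)),("cover_square",(.569,-.277,-.57))]: print(n,[fit(n,[x],[*c[:2],.02,c[2]],.02) for x in(u,t)])
st()
E
```

```text
(array([0.7083, 0.0258]), np.float64(0.05)) [(155, array([-0.0137,  0.0023]), array([-0.0177,  0.0026]))]
top tray_round diff 365 shift px [ 0.9 -0.7] 2066 1739
top tray_square diff 406 shift px [ 1.1 -1.7] 1892 1544
top tray_oblong diff 10 shift px [0. 0.] 1971 1969
side tray_round diff 1062 shift px [-10.1   0.6] 1968 1118
side tray_square diff 1828 shift px [nan nan] 1828 0
side tray_oblong diff 1902 shift px [ 17.6 -21.2] 1941 39
tcF_top tray_oblong shift [0 0] score 1.0 score at 0 1.0
cover_round [(array([ 0.6064, -0.1392, -0.0544,  0.0276]), np.float64(0.082)), (array([ 0.6064, -0.1392, -0.0544,  0.0276]), np.float64(0.08))]
cover_square [(array([ 0.5689, -0.2777, -0.5793,  0.0245]), np.float64(0.05)), (array([ 0.5689, -0.2777, -0.5793,  0.0245]), np.float64(0.05))]
 92.4 [0.3503 0.1999 0.2998] gap 1.005 F [0.13 1.15 0.74] M [-0.002 -0.003 -0.038]lf.py:15: RuntimeWarning: Mean of empty slice.
  m=lambda M:np.argwhere(M).mean(0)[::-1]
  ret = um.true_divide(
```

The cap bar now merges with the mark, and the covers and trays haven't moved, so I'm handing in.

```bash
python3 -c "
from bench import job; print(job.hand_in())"
```

```text
the job is handed in; nothing more can be done
None
```

The job is handed in, with no verdict returned: the round and square covers are seated in their trays (no oblong cover today), the lifter is back flat on its cork pad, and the smallest jar's cap is screwed home to its stop.

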